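Close up the filler cartridges

ROBOT

A 7-joint arm with a two-finger parallel gripper is mounted at the origin on a cart in front of the work surface, level with it; the furniture and walls round the work are solid. World frame = base frame: x ahead of the robot, y to its left, z up, the work surface at z = 0. Lengths are in m, angles in rad, forces in N, time in s.
With the tool pointing down it reaches from about 0.4 to 0.85 m from the base axis. Payload 4.5 kg.
Tool frame: the origin (TCP) lies at the very end of the fingers, on their centre line; the grasp point (between the pads) lies 19 mm behind it; z points along the fingers, y is the line along which they close (so a half turn about z gives the same grasp; the last joint's range is limited). The gripper opens to 88 mm and grips with 3 to 60 N. Pads are 18 mm wide; open, the fingers measure 123 mm over their backs; the gripper's body (75 mm by 187 mm) begins 45 mm behind the grasp point.
Start: joints at [-1.199, 0.689, -0.195, 1.565, 0.157, 0.902, -0.215], TCP at [0.207, 0.59, 0.239] pointing down, gripper open.
Joint ranges: [-3.01, 3.01], [-0.46, 2.08], [-1.47, 1.51], [0.13, 2.56], [-1, 4.14], [0.04, 2.09], [-2.66, 2.66]. Speed limits (rad/s): [2.57, 2.57, 3.14, 3.14, 3.14, 3.14, 3.14].

INTERFACE

Orientations are given as a rotation vector (axis times angle).
In Python, from bench import r gives the robot as it stands.
- The arm moves only by the tool send_rows, never from a script. Its argument "increments" is a list of rows, each a list of 3 entries, a list of its own where there are three numbers: the turn, a rotation vector about the tool's x, y, z in degrees, then the shift along the tool's x, y, z in m, then the closure, from -1 (fully open) to 1 (shut). In form: [[[rx, ry, rz], [tx, ty, tz], fingers], ...]. A call has 1 to 5 rows; each row shifts and turns the commanded pose from where the row before left it, along the tool's axes as they then stand; what a row does not reach is not made up. A row lasts 1/8 s, in which the tool goes at most 62.5 mm and 10.7 degrees, less where a joint would pass 70% of its speed; a pose out of reach is approached as far as the arm can. A call is refused whole if a number of a shift passes 0.0625 or a number of a turn 10.7, either way. A call with a gripper value outside its range is refused whole. The fingers move at their own pace and stop on an object; "squeeze" is the grip in N (left out, the last holds). Time passes only in rows, so rows that do not move let the fingers close. It gives the time, the measured TCP pose, the force, the opening and the grip force at its end, in the units of the state.
- r.state(): the state, without advancing time (a new reading comes with each control period).
- r.camera(name): name is "scene" or "top"; returns a dict with "pixels" (420x560x3 uint8, red, green, blue), "camera_matrix" (3x3 intrinsics, pixels), "k1" (the pictures are not rectified: a ray, as slopes to the right and down, at radius r is drawn at 1 + k1 r^2 times it, then the intrinsics apply), "T" (4x4, takes a point from camera to world coordinates). Camera axes: x right, y up, looking along -z (the intrinsics and any distortion apply to the point x, -y, -z); pixel columns grow to the right and rows downward; lengths in m; the calibration is good to about 2 mm. A picture is of the moment at which its call begins. There is no depth.
- r.job_done(): hands the job in; it is judged then, once.
The state is a dict: "time_s": time; "qpos": joint angles; "joint_velocities": joint speeds; "tau": joint torques, N m; "ee_pos": TCP position; "ee_rot": TCP orientation; "contact_force": force on the tool from outside, world axes, zero at the start; "moment": the same for the moment, N m; "grip_width": opening from 0.0 (shut) to 1.0 (fully open); "gripper_force": force on a finger pad.
Only numpy, scipy, OpenCV 4.12 (cv2) and the standard library are available. Lean on these libraries where they do the work, as an engineer would, in place of code of your own. Each camera call takes 0.05 s, during which the arm holds its last target. There are 200 camera calls.

TASK

We have finished with the filler, so close all three cartridges in the rack for storage: pull the spent mixing nozzle off its cartridge and drop it in the waste tub, snap the spare cap from the bench fully home on the outlet that the nozzle leaves bare, and push the cap that stands proud on its cartridge down until it too sits flush. Leave the third cartridge closed, and the tub, the orange-capped bottle, dropper bottle, jar and pouring cup where they stand.

Things in the scene. Friction and masses are not known exactly. Their poses are not given: they have to be found in the camera images.
- cart_job: White cartridge of twin 36 mm barrels, fixed upright in the rack, 72 mm from the next; shoulder 78 (x) x 44 mm, 118 mm above its underside; on it the twin outlet, 48 (x) x 20 (y) x 22 mm high, tapered at the top, with a snap bead at each end. Origin: centre of its underside, 12 mm above the bench; x across the rack, y along it. This one still wears the spent mixing nozzle.
- cart_job_seat (a point): Centre of the flat shoulder round that outlet, 130 mm above the bench: a closure is home when the centre of its underside lies here, its long side along the cartridge's x.
- cart_loose: White cartridge of twin 36 mm barrels, fixed upright in the rack, 72 mm from the next; shoulder 78 (x) x 44 mm, 118 mm above its underside; on it the twin outlet, 48 (x) x 20 (y) x 22 mm high, tapered at the top, with a snap bead at each end. Origin: centre of its underside, 12 mm above the bench; x across the rack, y along it. This one wears the cap that has not snapped on.
- cart_loose_seat (a point): Centre of the flat shoulder round that outlet, 130 mm above the bench: a closure is home when the centre of its underside lies here, its long side along the cartridge's x.
- cart_closed: White cartridge of twin 36 mm barrels, fixed upright in the rack, 72 mm from the next; shoulder 78 (x) x 44 mm, 118 mm above its underside; on it the twin outlet, 48 (x) x 20 (y) x 22 mm high, tapered at the top, with a snap bead at each end. Origin: centre of its underside, 12 mm above the bench; x across the rack, y along it. This one is properly closed.
- cart_closed_seat (a point): Centre of the flat shoulder round that outlet, 130 mm above the bench: a closure is home when the centre of its underside lies here, its long side along the cartridge's x.
- nozzle: Spent mixing nozzle, white plastic, 100 mm tall: oblong snap skirt like the caps' (66 x 34 x 27 mm), on it a round tube, 20 mm thick from 31 to 72 mm above the underside, then tapering to a 9 mm tip. Snapped on cart_job; comes off straight up with about 9 N. Origin: centre of the underside, z along the tube.
- nozzle_mid (a point): Point on the nozzle's axis, 50 mm above its underside.
- cap_spare: Grey plastic cap: oblong skirt 66 (x) x 34 (y) x 27 mm, open below, with an upright pull tab on top, 40 (x) x 12 (y) x 24 mm; 51 mm tall in all; same either way round. Origin: centre of the underside; x along skirt and tab, z up. The spare: standing on the bench, tab up. Snaps on with a push of about 9 N straight down.
- cap_loose: Grey plastic cap: oblong skirt 66 (x) x 34 (y) x 27 mm, open below, with an upright pull tab on top, 40 (x) x 12 (y) x 24 mm; 51 mm tall in all; same either way round. Origin: centre of the underside; x along skirt and tab, z up. Standing proud on cart_loose, about 7 mm too high, on the snap beads; snaps home with about 9 N straight down.
- cap_closed: Grey plastic cap: oblong skirt 66 (x) x 34 (y) x 27 mm, open below, with an upright pull tab on top, 40 (x) x 12 (y) x 24 mm; 51 mm tall in all; same either way round. Origin: centre of the underside; x along skirt and tab, z up. Already home on cart_closed.
- waste_tub: Open grey plastic waste tub, 140 (x) x 110 (y) x 70 mm high, walls 4 mm, loose, 0.6 kg. Origin: centre of its underside, z up.
- bottle: White plastic powder bottle with a ribbed orange cap, 108 mm across, 204 mm tall, right of the rack. Bystander, to be left standing where it is. Origin: centre of its underside.
- dropper: Small brown dropper bottle, 33 mm across, 102 mm tall, beside the jar. Bystander, to be left standing where it is. Origin: centre of its underside.
- pigment_jar_a: Round clear jar with a black lid, 64 mm across, 90 mm tall. Bystander, to be left standing where it is. Origin: centre of its underside.
- pour_cup: Small steel pouring cup, 49 x 61 x 32 mm. Bystander, to be left standing where it is. Origin: centre of its underside.
There are look-alikes about, which are no part of the job. Leave any turquoise or yellow look-alike of the cap_closed alone. Leave any purple or yellow look-alike of the cap_loose alone.

How it is judged:
By the outcome, as a careful person would: the job done as asked, in the order asked, and still so for the second after the job is handed in, with the robot touching nothing.
It also fails if it takes over 72 s, if anything falls off the work surface, if the arm or the gripper's body presses on something with over 40 N, if the wrist force passes 120 N, or if a joint passes its speed limit or range.

## Working session

There is one attempt and no reset: what is moved stays moved. The work goes in short steps, Python scripts to look and compute and a tool call to move; the robot and the scene stay as the last step left them, time stands still between calls to the robot, and variables do not carry over. Pictures are saved under pics/ and viewed, at most 10 in all, crops included, and the job is handed in when it is done.

Besides the shell and the picture viewer there is one more tool, called after ">>>" by a JSON object that holds its "api" and its "payload". send_rows: Moves the arm, as the interface text tells. Its arguments: {"type":"object","properties":{"increments":{"type":"array"},"squeeze":{"type":"number"}},"required":["increments"]}

```bash
mkdir -p pics && cat > h.py <<'E'
import numpy as np, cv2
from bench import r
def snap(n,f=None):
    c=r.camera(n)
    if f: cv2.imwrite('pics/'+f,c['pixels'][:,:,::-1])
    return c
def ray(c,u,v):
    K=np.array(c['camera_matrix'],float);T=np.array(c['T'])
    p=cv2.undistortPoints(np.array([[[u,v]]],float),K,np.array([c['k1'],0,0,0,0.]))[0,0]
    d=T[:3,:3]@np.array([p[0],-p[1],-1]);return T[:3,3],d/np.linalg.norm(d)
def onz(c,u,v,z):
    o,d=ray(c,u,v);return o+d*(z-o[2])/d[2]
def tri(c1,p1,c2,p2):
    o1,d1=ray(c1,*p1);o2,d2=ray(c2,*p2)
    s=np.linalg.lstsq(np.c_[d1,-d2],o2-o1,rcond=None)[0]
    a,b=o1+s[0]*d1,o2+s[1]*d2;return (a+b)/2,np.linalg.norm(a-b)
def proj(c,P):
    K=np.array(c['camera_matrix'],float);T=np.array(c['T'])
    q=T[:3,:3].T@(np.array(P)-T[:3,3]);q=np.array([q[0],-q[1],-q[2]])
    return cv2.projectPoints(q[None],np.zeros(3),np.zeros(3),K,np.array([c['k1'],0,0,0,0.]))[0].ravel()
E
python3 - <<'E'
from h import *
np.set_printoptions(precision=4,suppress=True)
for n in('scene','top'):
    c=snap(n,n+'0.png');print(n,c['camera_matrix'],c['k1'],c['T'])
print(r.state())
E
```

```text
scene [[466.1271   0.     268.9803]
 [  0.     466.1271 208.9859]
 [  0.       0.       1.    ]] -0.08836176987386395 [[ 0.75    0.5416 -0.3797  0.1602]
 [-0.6614  0.6226 -0.4182 -0.4256]
 [ 0.0099  0.5648  0.8252  1.0381]
 [ 0.      0.      0.      1.    ]]
top [[494.8648   0.     270.7605]
 [  0.     494.8648 205.2941]
 [  0.       0.       1.    ]] -0.17488580669449605 [[ 0.0218  0.9865 -0.1625  0.38  ]
 [-0.9998  0.0215 -0.0034  0.0284]
 [ 0.0001  0.1626  0.9867  1.362 ]
 [ 0.      0.      0.      1.    ]]
{'time_s': 0.1, 'qpos': array([-1.1992,  0.6899, -0.1945,  1.5662,  0.1573,  0.9025, -0.2151]), 'joint_velocities': array([-0.0005, -0.0001,  0.0004, -0.0024,  0.0007,  0.0007,  0.0021]), 'tau': array([ -0.0033, -52.8504,  -1.2716, -15.3839,  -0.0526,   0.002 ,
         0.    ]), 'ee_pos': array([0.207 , 0.5891, 0.238 ]), 'ee_rot': array([-0.5279, -3.0968,  0.0026]), 'contact_force': array([0.5719, 0.1583, 0.2426]), 'moment': array([-0.044 , -0.0108, -0.0201]), 'gripper_force': 0.0, 'grip_width': 1.0011310576243058}
```

View pics/scene0.png

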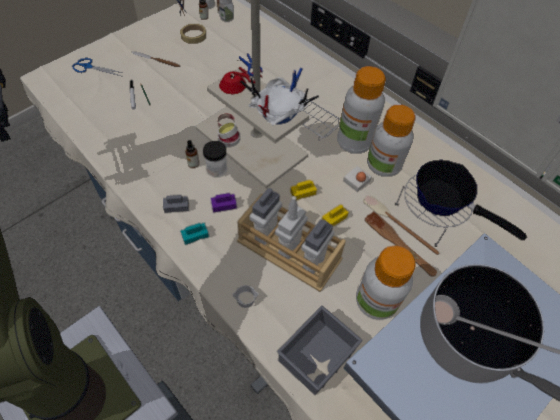

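View pics/top0.png

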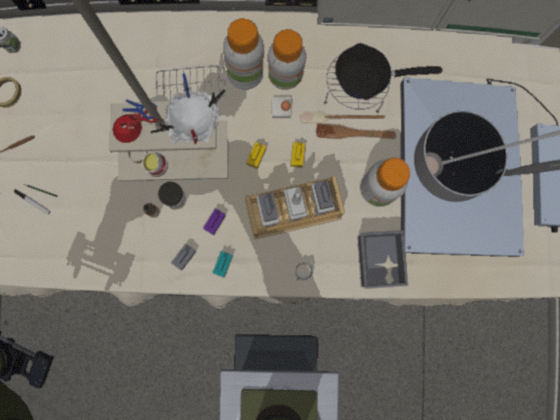

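Scene view: the grey spare cap is at (176,203), the nozzle at (292,222) on the middle cartridge, the grey caps at (265,207) and (318,240), and the tub at (320,350). In the top view these are at (184,255), (296,200), (268,207), (323,195) and (383,260).

Could be taken for the spare in the scene view: purple (222,202), turquoise (194,233), yellow (304,189) and (335,214), and the grey caps on the rack. I choose the grey one at (176,203) and will check it in a crop.

```bash
python3 - <<'E'
from h import *
s=cv2.imread('pics/scene0.png');t=cv2.imread('pics/top0.png')
z=lambda a,x,y,w,h,k:cv2.resize(a[y:y+h,x:x+w],(w*k,h*k),interpolation=cv2.INTER_CUBIC)
A=z(s,232,180,120,110,4) # 480x440
B=z(t,240,170,110,70,3)  #330x210
C=z(s,156,185,40,36,5) #200x180
D=z(t,164,238,40,36,5)
o=np.zeros((600,800,3),np.uint8)
o[:440,:480]=A;o[:210,480:810]=B[:,:320];o[215:395,480:680]=C;o[400:580,480:680]=D
cv2.imwrite('pics/crop1.png',o)
E
```

```text
(no output)
```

View pics/crop1.png

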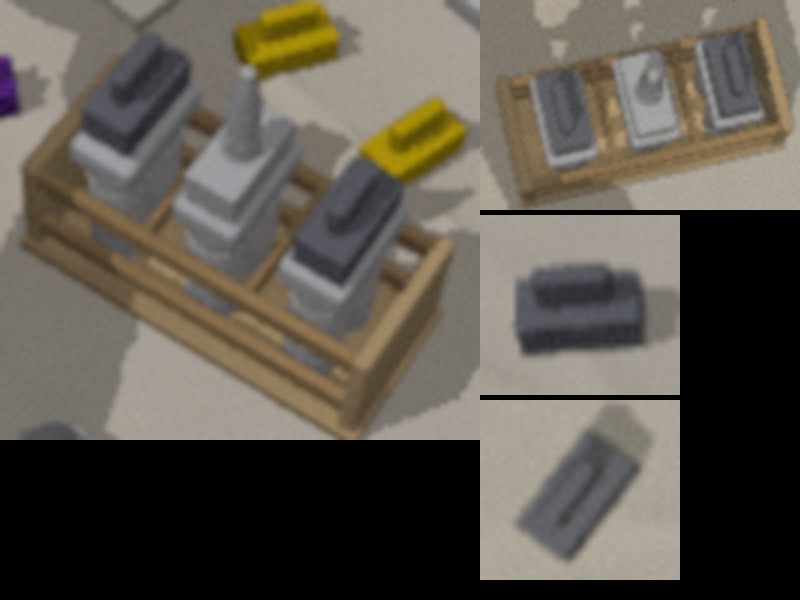

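Crop: the spare at scene (176,203) / top (184,255) is a slate-grey cap standing tab up. The nozzle's tip is at scene (293.8,198) / top (298.3,194.3). Grey caps sit on both outer cartridges, and I still have to measure which one is proud.

```bash
python3 - <<'E'
from h import *
np.set_printoptions(precision=4,suppress=True)
C={n:snap(n) for n in('scene','top')}
S,T=C['scene'],C['top']
for n,rois in(('scene',dict(spare=(156,185,40,36),left=(245,183,40,40),right=(298,213,40,45))),('top',dict(spare=(164,238,40,36),left=(252,185,32,45),right=(306,175,32,40)))):
    im=C[n]['pixels'];
    hsv=cv2.cvtColor(im,cv2.COLOR_RGB2HSV)
    for k,(x,y,w,h) in rois.items():
        sub=im[y:y+h,x:x+w].astype(int)
        m=((sub.max(2)<135)&(sub[:,:,2]>=sub[:,:,0]+2)).astype(np.uint8)
        m=cv2.morphologyEx(m,cv2.MORPH_OPEN,np.ones((2,2),np.uint8))
        cs,_=cv2.findContours(m,cv2.RETR_EXTERNAL,cv2.CHAIN_APPROX_NONE);c=max(cs,key=cv2.contourArea)+np.array([x,y])
        print(n,k,cv2.contourArea(c),cv2.minAreaRect(c),cv2.approxPolyDP(cv2.convexHull(c),1.6,True).reshape(-1,2).tolist())
print('tip',tri(S,(293.8,198),T,(298.3,194.3)))
def s4(x,y):return (x/4+232,y/4+180)
def t3(x,y):return ((x-480)/3+240,y/3+170)
# skirt-top corners and tab-top ends
print('Ltab',tri(S,s4(137,55),T,t3(567,103)),'Rtab',tri(S,s4(356,184),T,t3(737,68)))
print('Lfront corner top',tri(S,s4(85,102),T,t3(545,155)))
# rack rim ends
print('rack frontright',tri(S,s4(366,362),T,t3(785,140)),'rack frontleft',tri(S,s4(28,172),T,t3(525,200)))
for k,v in dict(tubNL=(360,235),tubNR=(403,232),tubFR=(407,286),tubFL=(362,288)).items(): print(k,onz(T,*v,.07))
E
```

```text
scene spare 328.5 ((175.96380615234375, 203.8844757080078), (15.50261402130127, 24.487083435058594), 86.633544921875) [[187, 198], [187, 211], [166, 212], [164, 209], [164, 200], [168, 197], [181, 196]]
scene left 460.0 ((267.9866027832031, 206.19483947753906), (20.569669723510742, 30.10527801513672), 39.47246170043945) [[272, 190], [279, 196], [281, 205], [268, 219], [262, 219], [254, 214], [254, 207], [268, 190]]
scene right 482.0 ((320.27703857421875, 237.41217041015625), (19.297107696533203, 30.57312774658203), 35.53767776489258) [[322, 221], [332, 227], [333, 235], [322, 251], [317, 252], [306, 246], [306, 243]]
top spare 182.0 ((184.04229736328125, 257.5884704589844), (11.489459037780762, 22.978918075561523), 37.87498474121094) [[187, 246], [193, 250], [194, 254], [180, 269], [174, 262]]
top left 235.0 ((268.0500183105469, 207.6500244140625), (25.298219680786133, 12.965337753295898), 71.56504821777344) [[263, 196], [270, 198], [277, 218], [266, 221], [260, 199]]
top right 237.0 ((323.8702697753906, 195.57835388183594), (25.585472106933594, 13.086822509765625), 72.89727020263672) [[318, 184], [325, 184], [329, 190], [333, 206], [322, 208], [316, 187]]
tip (array([ 0.5924, -0.0304,  0.2301]), np.float64(0.0033670663103493874))
Ltab (array([0.5736, 0.0375, 0.1924]), np.float64(0.0031190365414864676)) Rtab (array([ 0.6084, -0.1004,  0.1842]), np.float64(0.0007838944891829314))
Lfront corner top (array([0.5401, 0.052 , 0.1599]), np.float64(0.007355169747236673))
rack frontright (array([ 0.5666, -0.1541,  0.1035]), np.float64(0.01193236318227496)) rack frontleft (array([0.5091, 0.0697, 0.0967]), np.float64(0.007009174526526832))
tubNL [ 0.5186 -0.2042  0.07  ]
tubNR [ 0.5286 -0.3201  0.07  ]
tubFR [ 0.3861 -0.3293  0.07  ]
tubFL [ 0.3799 -0.2094  0.07  ]
```

Left tab top comes out at z 0.192 and the right one at 0.184. These should be 0.188 for the proud cap and 0.181 for the home one, so the left cap is the proud one. They are 142 mm apart (144 expected), and the nozzle tip is at z 0.230 as it should be. Next, the spare's pose and the move helper.

```bash
cat >> h.py <<'E'
from scipy.spatial.transform import Rotation as R
def plan(pos,ydir_deg,note=''):
    """Totals and rows in tool axes to reach pos pointing down with the tool's y (closing) axis at world angle ydir_deg (mod 180)."""
    s=r.state();M=R.from_rotvec(s['ee_rot']).as_matrix()
    best=None
    for a in(ydir_deg,ydir_deg+180):
        a=np.radians(a);y=np.array([np.cos(a),np.sin(a),0]);z=np.array([0,0,-1.]);G=np.c_[np.cross(y,z),y,z]
        rv=R.from_matrix(M.T@G).as_rotvec(degrees=True)
        if best is None or np.linalg.norm(rv)<np.linalg.norm(best):best=rv
    d=M.T@(np.array(pos)-s['ee_pos'])
    print(note,'turn',best.round(2),'shift(tool, turn done after)',d.round(4),'shift(if turned first)',(R.from_rotvec(best,degrees=True).as_matrix().T@d).round(4))
def show():
    s=r.state();y=R.from_rotvec(s['ee_rot']).as_matrix()[:,1]
    print(s['time_s'],'pos',s['ee_pos'].round(4),'yang',np.degrees(np.arctan2(y[1],y[0])).round(1),'F',s['contact_force'].round(1),'q',s['qpos'].round(2),'grip',round(s['grip_width']*88,1),s['gripper_force'])
E
python3 - <<'E'
from h import *
np.set_printoptions(precision=4,suppress=True)
S,T=snap('scene'),snap('top')
print('spare tab',tri(S,(174.8,197.3),T,(184,256.6)),onz(T,184,256.6,.051),onz(S,174.8,197.3,.051))
print('skirt rect c',onz(T,184,257.6,.03))
a,b=onz(T,174,262,.027),onz(T,187,246,.027);print('side',a,b,np.degrees(np.arctan2(*(b-a)[1::-1])),np.linalg.norm(b-a))
a,b=onz(T,180,269,.027),onz(T,194,252,.027);print('side2',a,b,np.degrees(np.arctan2(*(b-a)[1::-1])))
a,b=onz(S,166,212,.0),onz(S,187,211,.0);print('scene lower edge',a,b,np.degrees(np.arctan2(*(b-a)[1::-1])),np.linalg.norm(b-a))
a,b=onz(T,270,198,.160),onz(T,277,218,.16);print('capL edge',np.degrees(np.arctan2(*(a-b)[1::-1])))
a,b=onz(T,329,190,.157),onz(T,333,206,.157);print('capR edge',np.degrees(np.arctan2(*(a-b)[1::-1])))
print('capL c',onz(T,268.05,207.65,.164),'capR c',onz(T,323.87,195.58,.157))
print('pole base',onz(T,155,125,0))
show();plan((.592,-.031,.30),14,'nozzle hover')
E
```

```text
spare tab (array([0.4519, 0.2597, 0.0568]), np.float64(0.0011365907065982398)) [0.4527 0.2605 0.051 ] [0.4531 0.264  0.051 ]
skirt rect c [0.4512 0.2641 0.03  ]
side [0.4387 0.2915 0.027 ] [0.483  0.2578 0.027 ] -37.20116419014799 0.055716528891567266
side2 [0.4203 0.2742 0.027 ] [0.4673 0.238  0.027 ] -37.6507521214004
scene lower edge [0.4222 0.275  0.    ] [0.467  0.2404 0.    ] -37.71601319067383 0.056551178021253236
capL edge 20.271429316883072
capR edge 14.034079514616854
capL c [0.5714 0.039  0.164 ] capR c [ 0.6058 -0.0987  0.157 ]
pole base [0.8338 0.3749 0.    ]
0.3 pos [0.2071 0.5895 0.2385] yang 70.7 F [-0.4 -0.4 -0. ] q [-1.2   0.69 -0.19  1.57  0.16  0.9  -0.22] grip 88.2 0.0
nozzle hover turn [-0.03  0.02 56.65] shift(tool, turn done after) [-0.5688 -0.458  -0.0613] shift(if turned first) [-0.6952  0.2234 -0.0615]
```

>>> {"api": "send_rows", "payload": {"increments": [[[0,0,0],[0,0,-0.06],-1],[[0,0,0],[-0.0406,-0.0327,0],-1],[[0,0,0],[-0.0406,-0.0327,0],-1],[[0,0,0],[-0.0406,-0.0327,0],-1],[[0,0,0],[-0.0406,-0.0327,0],-1]], "squeeze": 40}}

```text
time_s: 0.92
ee_pos: [0.3178, 0.4109, 0.2989]
ee_rot: [0.528, 3.096, 0.0]
contact_force: [0.6, -0.4, -0.3]
grip_width: 1.0
gripper_force: 0.0
```

>>> {"api": "send_rows", "payload": {"increments": [[[0,0,0],[-0.0406,-0.0327,0],-1],[[0,0,0],[-0.0406,-0.0327,0],-1],[[0,0,0],[-0.0406,-0.0327,0],-1],[[0,0,0],[-0.0406,-0.0327,0],-1],[[0,0,0],[-0.0406,-0.0327,0],-1]]}}

```text
time_s: 1.55
ee_pos: [0.4551, 0.1895, 0.2989]
ee_rot: [0.528, 3.097, 0.001]
contact_force: [1.2, -0.4, 0.3]
grip_width: 0.999
gripper_force: 0.0
```

>>> {"api": "send_rows", "payload": {"increments": [[[0,0,0],[-0.0406,-0.0327,0],-1],[[0,0,0],[-0.0406,-0.0327,0],-1],[[0,0,0],[-0.0406,-0.0327,0],-1],[[0,0,0],[-0.0406,-0.0327,0],-1],[[0,0,10],[0,0,0],-1]]}}

```text
time_s: 2.17
ee_pos: [0.5659, 0.0077, 0.2983]
ee_rot: [0.815, 3.032, -0.004]
contact_force: [-1.1, 1.4, -0.3]
grip_width: 0.999
gripper_force: 0.0
```

>>> {"api": "send_rows", "payload": {"increments": [[[0,0,10],[0,0,0],-1],[[0,0,10],[0,0,0],-1],[[0,0,10],[0,0,0],-1],[[0,0,10],[0,0,0],-1],[[0,0,6.6],[0,0,0],-1]]}}

```text
time_s: 2.8
ee_pos: [0.5641, 0.0139, 0.2987]
ee_rot: [-1.938, -2.472, 0.0]
contact_force: [0.8, -0.8, -0.1]
grip_width: 1.001
gripper_force: 0.0
```

```bash
python3 - <<'E'
from h import *
snap('scene','s1.png');show();plan((.592,-.031,.172),14,'nozzle')
E
```

```text
2.85 pos [0.5642 0.014  0.2987] yang 13.7 F [-0.1  0.2  0.6] q [-0.16  0.54  0.09  1.68 -0.06  0.92  0.19] grip 87.7 0.0
nozzle turn [-0.   -0.01 -0.34] shift(tool, turn done after) [-0.0503  0.0164  0.1267] shift(if turned first) [-0.0504  0.0161  0.1267]
```

View pics/s1.png

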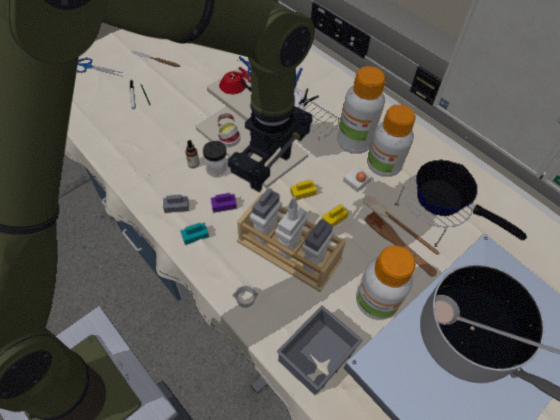

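The gripper hovers clear behind the rack at about (270,150), and nothing is disturbed. Moving over the nozzle and down.

>>> {"api": "send_rows", "payload": {"increments": [[[0,0,-0.3],[-0.025,0.008,0],-1],[[0,0,0],[-0.025,0.008,0],-1],[[0,0,0],[0,0,0.04],-1],[[0,0,0],[0,0,0.04],-1],[[0,0,0],[0,0,0],-1]]}}

```text
time_s: 3.48
ee_pos: [0.5897, -0.0306, 0.2162]
ee_rot: [-1.921, -2.478, 0.006]
contact_force: [0.4, 0.4, 1.2]
grip_width: 1.003
gripper_force: 0.0
```

```bash
python3 - <<'E'
from h import *
snap('scene','s2.png');show();plan((.592,-.031,.172),14,'nozzle')
t=snap('top');a=cv2.imread('pics/s2.png')
z=lambda a,x,y,w,h,k:cv2.resize(a[y:y+h,x:x+w],(w*k,h*k),interpolation=cv2.INTER_CUBIC)
o=np.zeros((480,800,3),np.uint8);o[:,:480]=z(a,232,150,120,120,4);o[:320,480:]=z(t['pixels'][:,:,::-1],250,150,80,80,4);cv2.imwrite('pics/s2c.png',o)
E
```

```text
3.525 pos [ 0.5914 -0.0307  0.2183] yang 14.4 F [-0.2  0.1  0. ] q [-0.07  0.67  0.07  1.7  -0.06  0.78  0.29] grip 88.2 0.0
nozzle turn [-0.12 -0.04  0.41] shift(tool, turn done after) [-0.0004  0.0006  0.0463] shift(if turned first) [-0.0004  0.0005  0.0463]
```

View pics/s2c.png

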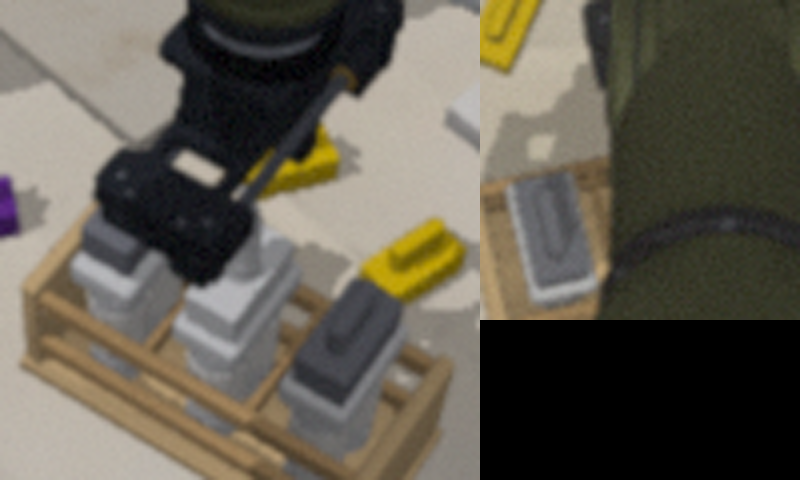

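The gripper straddles the tube with the neighbours clear, at about scene crop (240,200). Going down the last 46 mm and closing.

>>> {"api": "send_rows", "payload": {"increments": [[[0,0,0.4],[0,0,0.023],-1],[[0,0,0],[0,0,0.023],-1],[[0,0,0],[0,0,0],1],[[0,0,0],[0,0,0],1],[[0,0,0],[0,0,0],1]]}}

```text
time_s: 4.2
ee_pos: [0.593, -0.0309, 0.1742]
ee_rot: [1.934, 2.473, 0.003]
contact_force: [-0.0, 0.2, -0.1]
grip_width: 0.679
gripper_force: 0.0
```

>>> {"api": "send_rows", "payload": {"increments": [[[0,0,0],[0,0,0],1],[[0,0,0],[0,0,0],1],[[0,0,0],[0,0,0],1]]}}

```text
time_s: 4.58
ee_pos: [0.592, -0.0308, 0.1728]
ee_rot: [1.935, 2.475, 0.0]
contact_force: [0.7, -0.2, -0.4]
grip_width: 0.342
gripper_force: 0.0
```

```bash
python3 -c "
from h import *
show()"
```

```text
4.575 pos [ 0.592  -0.0308  0.1728] yang 13.9 F [ 0.7 -0.2 -0.4] q [-0.06  0.73  0.07  1.74 -0.07  0.68  0.28] grip 30.1 0.0
```

>>> {"api": "send_rows", "payload": {"increments": [[[0,0,0],[0,0,0],1],[[0,0,0],[0,0,0],1],[[0,0,0],[0,0,0],1],[[0,0,0],[0,0,0],1]]}}

```text
time_s: 5.08
ee_pos: [0.5928, -0.0306, 0.1728]
ee_rot: [1.934, 2.474, 0.002]
contact_force: [4.5, 1.2, -2.5]
grip_width: 0.21
gripper_force: 40.0
```

>>> {"api": "send_rows", "payload": {"increments": [[[0,0,0],[0,0,-0.004],1],[[0,0,0],[0,0,-0.006],1],[[0,0,0],[0,0,-0.01],1],[[0,0,0],[0,0,-0.02],1],[[0,0,0],[0,0,0],1]]}}

```text
time_s: 5.7
ee_pos: [0.5924, -0.0312, 0.2145]
ee_rot: [1.935, 2.473, 0.002]
contact_force: [0.0, -0.1, -1.2]
grip_width: 0.212
gripper_force: 40.0
```

>>> {"api": "send_rows", "payload": {"increments": [[[0,0,0],[0,0,-0.04],1],[[0,0,0],[0,0,-0.04],1],[[0,0,0],[0,0,-0.02],1],[[0,0,0],[0,0,0],1]]}}

```text
time_s: 6.2
ee_pos: [0.5922, -0.0311, 0.3136]
ee_rot: [1.935, 2.473, 0.002]
contact_force: [-0.1, 0.5, -0.9]
grip_width: 0.209
gripper_force: 40.0
```

```bash
python3 - <<'E'
from h import *
np.set_printoptions(precision=4,suppress=True)
show();plan((.453,-.266,.30),4,'tub hover')
T=snap('top');S=snap('scene')
print('bottle cap top',tri(S,(398,256),T,(393,170)),onz(T,393,170,.204))
im=np.hstack([S['pixels'][100:380,200:480,::-1],T['pixels'][100:380,240:520,::-1]]);cv2.imwrite('pics/s3.png',im)
E
```

```text
6.2 pos [ 0.5922 -0.0311  0.3136] yang 13.9 F [-0.1  0.5 -0.9] q [-0.08  0.56  0.09  1.58 -0.06  1.    0.27] grip 18.4 39.99976580031216
tub hover turn [0.11 0.02 9.93] shift(tool, turn done after) [-0.1945 -0.1917  0.0134] shift(if turned first) [-0.2247 -0.1553  0.0136]
bottle cap top (array([ 0.6651, -0.2634,  0.204 ]), np.float64(0.0024692177975018303)) [ 0.6641 -0.2626  0.204 ]
```

View pics/s3.png

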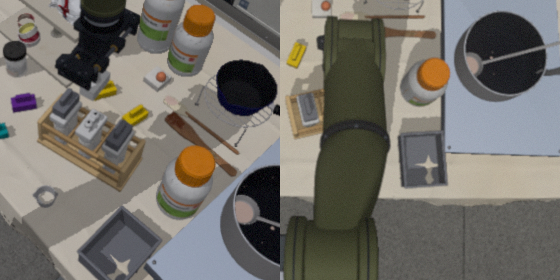

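The nozzle is off and hangs in the gripper; the middle outlet is bare at crop (95,122). The bottle, centred at about (0.665,-0.263), is clear of the way to the tub.

>>> {"api": "send_rows", "payload": {"increments": [[[0,0,0],[-0.0389,-0.0383,0],1],[[0,0,0],[-0.0389,-0.0383,0],1],[[0,0,0],[-0.0389,-0.0383,0],1],[[0,0,0],[-0.0389,-0.0383,0],1],[[0,0,0],[-0.0389,-0.0383,0],1]]}}

```text
time_s: 6.92
ee_pos: [0.451, -0.2666, 0.3111]
ee_rot: [-1.933, -2.472, 0.001]
contact_force: [1.5, 0.2, -0.8]
grip_width: 0.21
gripper_force: 40.0
```

>>> {"api": "send_rows", "payload": {"increments": [[[0,0,10],[0,0,0],1],[[0,0,0],[0,0,0.04],1],[[0,0,0],[0,0,0.04],1],[[0,0,0],[0,0,0.04],1],[[0,0,0],[0,0,0],1]]}}

```text
time_s: 7.55
ee_pos: [0.4502, -0.2642, 0.1894]
ee_rot: [-2.137, -2.29, 0.004]
contact_force: [-0.3, 0.7, 0.0]
grip_width: 0.215
gripper_force: 40.0
```

```bash
python3 - <<'E'
from h import *
show();plan((.453,-.266,.063),4,'tub')
S=snap('scene');T=snap('top')
im=np.hstack([S['pixels'][250:400,240:400,::-1],T['pixels'][200:350,320:480,::-1]]);cv2.imwrite('pics/s4.png',cv2.resize(im,None,fx=2,fy=2))
E
```

```text
7.55 pos [ 0.4502 -0.2642  0.1894] yang 4.0 F [-0.3  0.7  0. ] q [ 0.38  0.63  0.1   1.93 -0.11  0.6   0.62] grip 18.9 39.99984763562679
tub turn [-0.45 -0.27 -0.05] shift(tool, turn done after) [-0.0026  0.0037  0.1263] shift(if turned first) [-0.002   0.0027  0.1264]
```

View pics/s4.png

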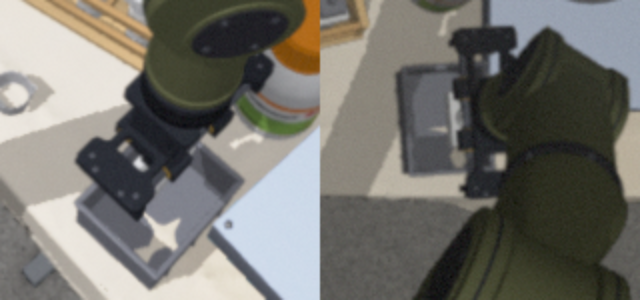

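Gripper and nozzle are above the tub; the sideways offset in the top view is parallax from the height. Lowering into the tub and letting go with a partial opening.

>>> {"api": "send_rows", "payload": {"increments": [[[0,0,0],[-0.001,0.002,0.04],1],[[0,0,0],[0,0,0.04],1],[[0,0,0],[0,0,0.03],1],[[0,0,0],[0,0,0.014],1],[[0,0,0],[0,0,0],1]]}}

```text
time_s: 8.28
ee_pos: [0.4555, -0.2669, 0.0691]
ee_rot: [2.143, 2.296, 0.0]
contact_force: [0.7, 0.3, -0.3]
grip_width: 0.216
gripper_force: 40.0
```

>>> {"api": "send_rows", "payload": {"increments": [[[0,0,0],[0,0,0],-0.1],[[0,0,0],[0,0,0],-0.1],[[0,0,0],[0,0,0],-0.1],[[0,0,0],[0,0,0],-0.1],[[0,0,0],[0,0,0],-0.1]]}}

```text
time_s: 8.9
ee_pos: [0.4551, -0.2666, 0.0688]
ee_rot: [2.144, 2.297, 0.0]
contact_force: [1.0, -0.7, -0.7]
grip_width: 0.553
gripper_force: 0.0
```

>>> {"api": "send_rows", "payload": {"increments": [[[0,0,0],[0,0,-0.02],-0.1],[[0,0,0],[0,0,-0.05],-0.1],[[0,0,0],[0,0,-0.06],-0.1],[[0,0,0],[0,0,-0.06],-0.1],[[0,0,0],[0,0,-0.06],-0.1]]}}

```text
time_s: 9.52
ee_pos: [0.4546, -0.2664, 0.3207]
ee_rot: [-2.144, -2.296, -0.0]
contact_force: [1.2, -1.4, -0.9]
grip_width: 0.547
gripper_force: 0.0
```

```bash
python3 - <<'E'
from h import *
show();plan((.4525,.262,.31),52.5,'spare hover')
S=snap('scene');T=snap('top')
im=np.hstack([S['pixels'][200:400,240:400,::-1],T['pixels'][200:400,320:480,::-1]]);cv2.imwrite('pics/s5.png',cv2.resize(im,None,fx=2,fy=2))
E
```

```text
9.525 pos [ 0.4546 -0.2664  0.3207] yang 3.9 F [ 1.2 -1.4 -0.9] q [ 0.35  0.46  0.15  1.76 -0.08  0.93  0.6 ] grip 48.2 0.0
spare hover turn [ 0.000e+00 -1.000e-02 -4.856e+01] shift(tool, turn done after) [0.5273 0.0342 0.0108] shift(if turned first) [0.3233 0.4179 0.0107]
```

View pics/s5.png

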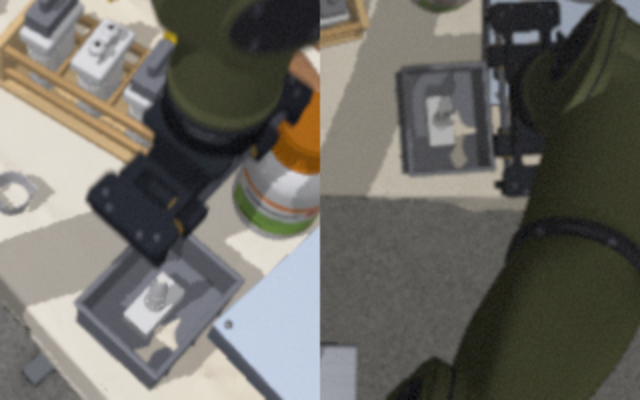

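The nozzle stands in the tub at top crop (440,120), and the twin outlet is bare. On to the spare.

>>> {"api": "send_rows", "payload": {"increments": [[[0,0,0],[0.0527,0.0034,0],-0.1],[[0,0,0],[0.0527,0.0034,0],-0.1],[[0,0,0],[0.0527,0.0034,0],-0.1],[[0,0,0],[0.0527,0.0034,0],-0.1],[[0,0,0],[0.0527,0.0034,0],-0.1]]}}

```text
time_s: 10.25
ee_pos: [0.4532, -0.0009, 0.3181]
ee_rot: [-2.143, -2.296, 0.001]
contact_force: [1.4, 0.4, 0.3]
grip_width: 0.55
gripper_force: 0.0
```

>>> {"api": "send_rows", "payload": {"increments": [[[0,0,0],[0.0527,0.0034,0],-0.1],[[0,0,0],[0.0527,0.0034,0],-0.1],[[0,0,0],[0.0527,0.0034,0],-0.1],[[0,0,0],[0.0527,0.0034,0],-0.1],[[0,0,0],[0.0527,0.0034,0],-0.1]]}}

```text
time_s: 10.88
ee_pos: [0.4521, 0.2628, 0.318]
ee_rot: [-2.144, -2.296, 0.002]
contact_force: [1.7, -0.2, 0.1]
grip_width: 0.551
gripper_force: 0.0
```

>>> {"api": "send_rows", "payload": {"increments": [[[0,0,-9.7],[0,0,0.03],-0.1],[[0,0,-9.7],[0,0,0.03],-0.1],[[0,0,-9.7],[0,0,0.03],-0.1],[[0,0,-9.7],[0,0,0.03],-0.1],[[0,0,-9.7],[0,0,0.03],-0.1]]}}

```text
time_s: 11.5
ee_pos: [0.4522, 0.2612, 0.1672]
ee_rot: [-1.002, -2.976, 0.001]
contact_force: [0.2, -1.0, 0.2]
grip_width: 0.548
gripper_force: 0.0
```

>>> {"api": "send_rows", "payload": {"increments": [[[0,0,0],[0,0,0],-0.1]]}}

```text
time_s: 11.62
ee_pos: [0.451, 0.2602, 0.1665]
ee_rot: [-1.013, -2.97, 0.007]
contact_force: [-0.2, 0.1, 0.4]
grip_width: 0.552
gripper_force: 0.0
```

```bash
python3 - <<'E'
from h import *
show();plan((.4525,.262,.031),52.5,'spare')
plan((.4525,.262,.08),52.5,'spare above')
E
```

```text
11.625 pos [0.451  0.2602 0.1665] yang 52.3 F [-0.2  0.1  0.4] q [-0.53  0.66 -0.14  1.95  0.16  0.55  0.14] grip 48.6 0.0
spare turn [-0.31 -0.14 -0.16] shift(tool, turn done after) [-0.0004  0.0031  0.1355] shift(if turned first) [-1.000e-04  2.400e-03  1.355e-01]
spare above turn [-0.31 -0.14 -0.16] shift(tool, turn done after) [-0.0003  0.0028  0.0865] shift(if turned first) [-0.0001  0.0024  0.0865]
```

>>> {"api": "send_rows", "payload": {"increments": [[[0,0,0],[0,0.002,0.045],-0.1],[[0,0,0],[0,0,0.045],-0.1],[[0,0,0],[0,0,0.025],-0.1],[[0,0,0],[0,0,0.017],-0.1],[[0,0,0],[0,0,0],-0.1]]}}

```text
time_s: 12.25
ee_pos: [0.4539, 0.2631, 0.0366]
ee_rot: [-1.013, -2.974, 0.001]
contact_force: [-0.2, 1.0, 0.6]
grip_width: 0.551
gripper_force: 0.0
```

>>> {"api": "send_rows", "payload": {"increments": [[[0,0,0],[0,0,0.002],1],[[0,0,0],[0,0,0],1],[[0,0,0],[0,0,0],1],[[0,0,0],[0,0,0],1],[[0,0,0],[0,0,0],1]]}}

```text
time_s: 12.88
ee_pos: [0.4539, 0.263, 0.0348]
ee_rot: [-1.011, -2.974, -0.0]
contact_force: [-0.7, 0.2, 0.2]
grip_width: 0.133
gripper_force: 40.0
```

>>> {"api": "send_rows", "payload": {"increments": [[[0,0,0],[0,0,0],1],[[0,0,0],[0,0,0],1]]}}

```text
time_s: 13.12
ee_pos: [0.4539, 0.263, 0.0347]
ee_rot: [-1.011, -2.974, 0.0]
contact_force: [0.1, -0.5, -0.4]
grip_width: 0.132
gripper_force: 40.0
```

```bash
python3 - <<'E'
from h import *
show()
S=snap('scene');T=snap('top')
a=cv2.resize(S['pixels'][170:230,140:220,::-1],None,fx=4,fy=4);b=cv2.resize(T['pixels'][215:275,150:230,::-1],None,fx=4,fy=4)
cv2.imwrite('pics/s6.png',np.hstack([a,b]))
E
```

```text
13.125 pos [0.4539 0.263  0.0347] yang 52.4 F [ 0.1 -0.5 -0.4] q [-0.57  0.9  -0.07  2.    0.22  0.25  0.09] grip 11.6 39.99563455581665
```

View pics/s6.png

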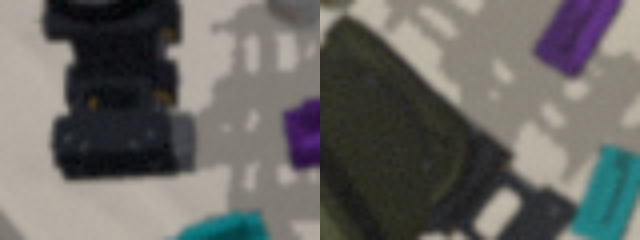

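The tab is gripped (11.6 mm wide, 40 N) and the neighbouring look-alikes are untouched. Lifting and carrying it over the bare outlet.

>>> {"api": "send_rows", "payload": {"increments": [[[0,0,0],[0,0,-0.03],1],[[0,0,0],[0,0,-0.06],1],[[0,0,0],[0,0,-0.06],1],[[0,0,0],[0,0,-0.06],1],[[0,0,0],[0,0,-0.06],1]]}}

```text
time_s: 13.85
ee_pos: [0.4535, 0.2627, 0.3068]
ee_rot: [-1.011, -2.974, -0.0]
contact_force: [1.2, 0.5, -0.4]
grip_width: 0.133
gripper_force: 40.0
```

>>> {"api": "send_rows", "payload": {"increments": [[[0,0,-10.3],[0,0,0],1],[[0,0,-10.3],[0,0,0],1],[[0,0,-10.3],[0,0,0],1],[[0,0,-10.3],[0,0,0],1],[[0,0,-10.3],[0,0,0],1]]}}

```text
time_s: 14.48
ee_pos: [0.4537, 0.2627, 0.3046]
ee_rot: [0.391, -3.117, 0.001]
contact_force: [0.1, 0.1, -0.5]
grip_width: 0.128
gripper_force: 40.0
```

```bash
python3 - <<'E'
from h import *
show();plan((.593,-.031,.30),104,'rack hover')
E
```

```text
14.475 pos [0.4537 0.2627 0.3046] yang 104.3 F [ 0.1  0.1 -0.5] q [-0.33  0.5  -0.45  1.77  0.26  0.93  0.94] grip 11.3 39.994638562202454
rack hover turn [-0.02 -0.03  0.28] shift(tool, turn done after) [-0.0626 -0.319   0.0047] shift(if turned first) [-0.0642 -0.3187  0.0046]
```

>>> {"api": "send_rows", "payload": {"increments": [[[0,0,0.3],[-0.0107,-0.0531,0],1],[[0,0,0],[-0.0107,-0.0531,0],1],[[0,0,0],[-0.0107,-0.0531,0],1],[[0,0,0],[-0.0107,-0.0531,0],1],[[0,0,0],[-0.0107,-0.0531,0],1]]}}

```text
time_s: 15.1
ee_pos: [0.5691, 0.016, 0.3046]
ee_rot: [0.373, -3.119, 0.0]
contact_force: [0.0, 0.2, -0.3]
grip_width: 0.133
gripper_force: 40.0
```

>>> {"api": "send_rows", "payload": {"increments": [[[0,0,0],[-0.0107,-0.0531,0],1],[[0,0,0],[0,0,0.04],1],[[0,0,0],[0,0,0.04],1],[[0,0,0],[0,0,0],1]]}}

```text
time_s: 15.6
ee_pos: [0.5892, -0.0318, 0.222]
ee_rot: [0.373, -3.112, -0.001]
contact_force: [-0.2, 0.6, -0.5]
grip_width: 0.132
gripper_force: 40.0
```

```bash
python3 - <<'E'
from h import *
show();plan((.593,-.031,.20),104,'above outlet')
S=snap('scene');T=snap('top')
a=cv2.resize(S['pixels'][160:260,230:350,::-1],None,fx=4,fy=4,interpolation=cv2.INTER_CUBIC);b=cv2.resize(T['pixels'][160:260,250:330,::-1],None,fx=4,fy=4,interpolation=cv2.INTER_CUBIC)
cv2.imwrite('pics/s7.png',np.hstack([a,b]))
E
```

```text
15.6 pos [ 0.5892 -0.0318  0.222 ] yang 103.7 F [-0.2  0.6 -0.5] q [ 0.2   0.68 -0.4   1.68  0.33  0.85  1.48] grip 11.6 39.99530553817749
above outlet turn [ 0.08 -0.41 -0.35] shift(tool, turn done after) [-0.004  -0.0002  0.022 ] shift(if turned first) [-0.0038 -0.0001  0.022 ]
```

View pics/s7.png

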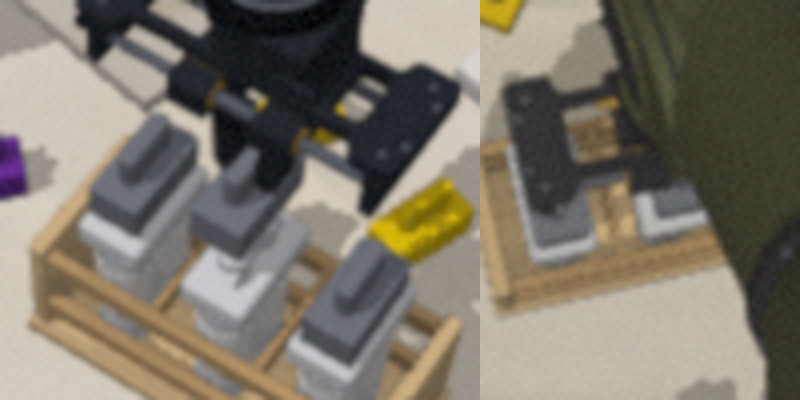

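The held cap hangs level over the bare outlet, clear of its neighbours. I'll check its offset in the grip by its near-end corners, at crop (194,226) and (240,256), against the prediction.

```bash
python3 - <<'E'
from h import *
np.set_printoptions(precision=4,suppress=True)
S=snap('scene')
p=r.state()['ee_pos'];a=np.radians(13.7);X=np.array([np.cos(a),np.sin(a),0]);Y=np.array([-X[1],X[0],0])
zb=p[2]-.0347
s=lambda u,v:(u/4+230,v/4+160)
for n,(l,q,z) in dict(FLb=(-33,17,0),FRb=(-33,-17,0),FLt=(-33,17,27),FRt=(-33,-17,27)).items():
    P=p+X*l/1e3+Y*q/1e3;P[2]=zb+z/1e3
    u=proj(S,P);print('held',n,((u-[230,160])*4).round(1))
for nm,(u,v),z in(('FLb',(194,226),zb),('FRb',(240,256),zb),('FLt',(196,192),zb+.027)):
    d=onz(S,*s(u,v),z)-p;print(nm,'rel TCP mm x,y',d@X*1e3,d@Y*1e3)
# shoulder of job: visible near edge corners (185,280),(245,318) at z .13 ; half 39 x 22
for nm,(u,v) in(('shFL',(183,285)),('shFR',(243,320))):
    P=onz(S,*s(u,v),.13);d=P-np.array([.593,-.031,.13]);print(nm,'rel outlet mm',d@X*1e3,d@Y*1e3)
# right cap home, front corners bottom z .130
for nm,(u,v) in(('capR FLb',(303,332)),('capR FRb',(352,360))):
    P=onz(S,*s(u,v),.13);d=P-np.array([.593,-.031,.13])+Y*.072;print(nm,'rel outlet mm',d@X*1e3,d@Y*1e3)
im=S['pixels']
for (x,y,w,h) in [(272,195,30,35)]:
    sub=im[y:y+h,x:x+w].astype(int);m=((sub.max(2)<135)&(sub.max(2)>60)&(sub[:,:,2]>=sub[:,:,0]+2)).astype(np.uint8)
    for row in m: print(''.join('.#'[v] for v in row))
E
```

```text
held FLb [196.5 218.2]
held FRb [248.5 248.5]
held FLt [197.9 190.2]
held FRt [251.1 220.8]
FLb rel TCP mm x,y -37.977650907684996 15.249869888855489
FRb rel TCP mm x,y -39.68341510386093 -15.894529450462155
FLt rel TCP mm x,y -34.556246258813616 17.162486511960026
shFL rel outlet mm -40.66704922121245 19.338117863020003
shFR rel outlet mm -40.25859610893352 -21.498551532988056
capR FLb rel outlet mm -27.316379703831597 18.532883611884163
capR FRb rel outlet mm -26.80296921933467 -13.568454497283332
#######.............###.......
#######............#####......
#######...........######......
######...........######.......
#######.........#######.......
######.........########.......
#######.......########........
#######......#########........
######.......########.........
#####...#..###########.......#
#####...################....##
####...#######################
###...########################
##...#########################
#....########################.
.....#######################..
.......####################...
..##...#####################..
..##...#####################..
####...#####################..
##.....#####################..
##......################.#.##.
#.........##################..
...........##############..#..
............###########.####..
.............#########.#..#...
...............#######...##...
................#########.....
......................#.......
..............................
.....................#.......#
..............................
..................#.#.......#.
..................###.........
..................##.......##.
```

```bash
python3 -c "
from h import *
show();plan((.5957,-.031,.19),104)"
```

```text
15.75 pos [ 0.5927 -0.0309  0.2263] yang 103.7 F [ 0.9  0.4 -0.6] q [ 0.2   0.68 -0.4   1.67  0.33  0.85  1.48] grip 11.7 39.99532699584961
 turn [-0.02  0.14 -0.34] shift(tool, turn done after) [-0.0028 -0.0008  0.0363] shift(if turned first) [-0.0029 -0.0008  0.0363]
```

The arm was still settling in that picture. I'll repeat the check now that it stands still.

```bash
python3 - <<'E'
from h import *
np.set_printoptions(precision=4,suppress=True)
snap('scene');snap('scene');S=snap('scene');s=r.state();p=s['ee_pos'];print(p)
y=R.from_rotvec(s['ee_rot']).as_matrix()[:,1];Y=y;X=np.array([Y[1],-Y[0],0])
zb=p[2]-.0347
for n,(l,q,z) in dict(FLb=(-33,17,0),FRb=(-33,-17,0),FLt=(-33,17,27)).items():
    P=p+X*l/1e3+Y*q/1e3;P[2]=zb+z/1e3;print(n,proj(S,P).round(1))
im=S['pixels'];x,y0,w,h=272,195,30,35
sub=im[y0:y0+h,x:x+w].astype(int);m=((sub.max(2)<140)&(sub.max(2)>60)&(sub[:,:,2]>=sub[:,:,0]+2)).astype(np.uint8)
for i,row in enumerate(m): print(y0+i,''.join('.#'[v] for v in row))
E
```

```text
[ 0.5927 -0.031   0.2264]
FLb [279.2 214.6]
FRb [292.2 222.1]
FLt [279.5 207.5]
195 #######............#####......
196 #######...........######......
197 #######...........######......
198 #######.........#######.......
199 ######.........########.......
200 #######........########.......
201 #######.......########........
202 #######......#########........
203 #######.....##########........
204 ######.....############......#
205 #####..###################.###
206 ###...#.######################
207 ###..#########################
208 ##....#######################.
209 ##...########################.
210 #..##.######################..
211 ..##...#####################..
212 ..##...#####################..
213 ...#...####################...
214 ####...######################.
215 ##.#....####################..
216 #........##################.#.
217 ...........##################.
218 .............###############..
219 .............###########.###..
220 ..............##########.###..
221 ...............#######.####...
222 ...............###########....
223 ....................####......
224 .....................#.......#
225 .....................#.......#
226 ...................#..........
227 ..................###.......#.
228 ..................###.......#.
229 ..................##.......#..
```

Settled, the cap's corners match the prediction within a pixel, so the offset is about 1 mm. Descending.

>>> {"api": "send_rows", "payload": {"increments": [[[0,0,-0.3],[-0.0012,-0.0003,0.02],1],[[0,0,0],[0,0,0.014],1],[[0,0,0],[0,0,0.006],1],[[0,0,0],[0,0,0.005],1],[[0,0,0],[0,0,0],1]], "squeeze": 60}}

```text
time_s: 16.52
ee_pos: [0.594, -0.0304, 0.1799]
ee_rot: [-0.382, 3.116, 0.002]
contact_force: [1.8, 1.1, -1.7]
grip_width: 0.13
gripper_force: 60.0
```

>>> {"api": "send_rows", "payload": {"increments": [[[0,0,0],[0,0,0.004],1],[[0,0,0],[0,0,0.004],1],[[0,0,0],[0,0,0.003],1],[[0,0,0],[0,0,0],1]]}}

```text
time_s: 17.02
ee_pos: [0.5944, -0.0304, 0.1695]
ee_rot: [-0.382, 3.115, 0.001]
contact_force: [2.6, 2.8, 4.5]
grip_width: 0.13
gripper_force: 60.0
```

>>> {"api": "send_rows", "payload": {"increments": [[[0,0,0],[0,0,0.003],1],[[0,0,0],[0,0,0.003],1],[[0,0,0],[0,0,0],1],[[0,0,0],[0,0,0],1]]}}

```text
time_s: 17.52
ee_pos: [0.5945, -0.0303, 0.1646]
ee_rot: [-0.382, 3.114, 0.001]
contact_force: [1.7, 2.9, 13.8]
grip_width: 0.129
gripper_force: 60.0
```

>>> {"api": "send_rows", "payload": {"increments": [[[0,0,0],[0,0,0.002],1],[[0,0,0],[0,0,0],1],[[0,0,0],[0,0,0],1]]}}

```text
time_s: 17.9
ee_pos: [0.5946, -0.0303, 0.1645]
ee_rot: [-0.381, 3.113, -0.0]
contact_force: [-3.3, 2.2, 26.1]
grip_width: 0.132
gripper_force: 60.0
```

Stiff at z 0.1645: the cap is home. Unloading, opening a little and going up.

>>> {"api": "send_rows", "payload": {"increments": [[[0,0,0],[0,0,-0.0035],1],[[0,0,0],[0,0,0],0.35],[[0,0,0],[0,0,0],0.35],[[0,0,0],[0,0,0],0.35],[[0,0,0],[0,0,0],0.35]], "squeeze": 40}}

```text
time_s: 18.52
ee_pos: [0.5926, -0.0316, 0.1639]
ee_rot: [0.381, -3.117, 0.0]
contact_force: [-0.3, -0.9, -0.5]
grip_width: 0.327
gripper_force: 0.0
```

>>> {"api": "send_rows", "payload": {"increments": [[[0,0,0],[0,0,-0.01],0.35],[[0,0,0],[0,0,-0.03],0.35],[[0,0,0],[0,0,-0.03],0.35],[[0,0,0],[0,0,0],0.35],[[0,0,0],[0,0,0],0.35]]}}

```text
time_s: 19.15
ee_pos: [0.5926, -0.0314, 0.234]
ee_rot: [0.381, -3.118, 0.0]
contact_force: [0.6, 0.3, -0.0]
grip_width: 0.327
gripper_force: 0.0
```

```bash
python3 - <<'E'
from h import *
show();plan((.5935-.0175,-.0304+.0699,.23),104,'loose')
E
```

```text
19.15 pos [ 0.5926 -0.0314  0.234 ] yang 103.9 F [ 0.6  0.3 -0. ] q [ 0.21  0.67 -0.4   1.66  0.32  0.87  1.49] grip 28.8 0.0
loose turn [-0.   -0.04 -0.05] shift(tool, turn done after) [-0.001   0.0728  0.004 ] shift(if turned first) [-0.0011  0.0728  0.004 ]
```

>>> {"api": "send_rows", "payload": {"increments": [[[0,0,0],[0,0.0364,0],0.35],[[0,0,0],[0,0.0364,0],0.35],[[0,0,0],[0,0,0.02],0.35],[[0,0,0],[0,0,0],0.35],[[0,0,0],[0,0,0],0.35]]}}

```text
time_s: 19.77
ee_pos: [0.5754, 0.0387, 0.214]
ee_rot: [0.38, -3.118, 0.0]
contact_force: [-0.8, -0.2, 0.8]
grip_width: 0.325
gripper_force: 0.0
```

```bash
python3 - <<'E'
from h import *
show();plan((.5755,.0392,.172),104,'loose')
S=snap('scene');T=snap('top')
a=cv2.resize(S['pixels'][160:260,230:350,::-1],None,fx=4,fy=4,interpolation=cv2.INTER_CUBIC);b=cv2.resize(T['pixels'][160:260,250:330,::-1],None,fx=4,fy=4,interpolation=cv2.INTER_CUBIC)
cv2.imwrite('pics/s8.png',np.hstack([a,b]))
E
```

```text
19.775 pos [0.5754 0.0387 0.214 ] yang 103.9 F [-0.8 -0.2  0.8] q [ 0.08  0.67 -0.39  1.73  0.33  0.8   1.35] grip 28.6 0.0
loose turn [-0.01 -0.05 -0.11] shift(tool, turn done after) [-0.0003  0.0005  0.042 ] shift(if turned first) [-0.0002  0.0005  0.042 ]
```

View pics/s8.png

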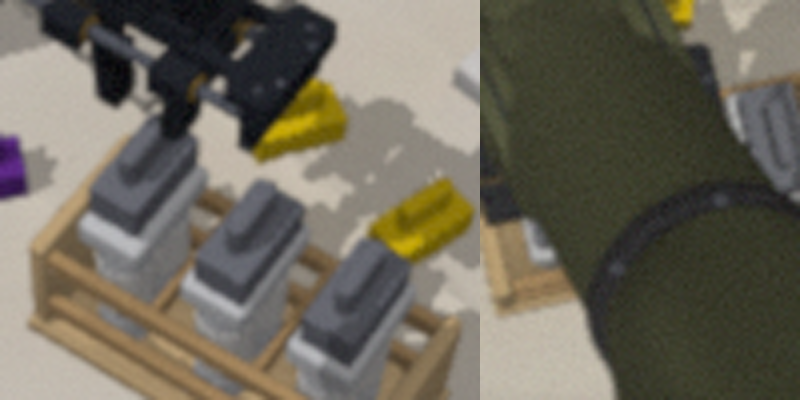

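The middle cap now sits like the closed one on the right. The fingers straddle the left tab at about crop (150,130). Descending and gripping.

>>> {"api": "send_rows", "payload": {"increments": [[[0,0,0],[0,0,0.02],0.35],[[0,0,0],[0,0,0.014],0.35],[[0,0,0],[0,0,0.006],0.35],[[0,0,0],[0,0,0],0.35]]}}

```text
time_s: 20.38
ee_pos: [0.5754, 0.0393, 0.174]
ee_rot: [0.381, -3.118, -0.0]
contact_force: [-0.1, 0.3, 0.8]
grip_width: 0.324
gripper_force: 0.0
```

>>> {"api": "send_rows", "payload": {"increments": [[[0,0,0],[0,0,0],1],[[0,0,0],[0,0,0],1],[[0,0,0],[0,0,0],1],[[0,0,0],[0,0,0],1],[[0,0,0],[0,0,0],1]], "squeeze": 40}}

```text
time_s: 21.0
ee_pos: [0.5758, 0.0395, 0.1745]
ee_rot: [-0.381, 3.117, 0.0]
contact_force: [-0.0, 0.8, 1.6]
grip_width: 0.13
gripper_force: 39.9
```

Gripped, centred with little side force. Pushing down about 7 mm.

>>> {"api": "send_rows", "payload": {"increments": [[[0,0,0],[0,0,0.003],1],[[0,0,0],[0,0,0.003],1],[[0,0,0],[0,0,0.002],1],[[0,0,0],[0,0,0],1],[[0,0,0],[0,0,0],1]], "squeeze": 60}}

```text
time_s: 21.62
ee_pos: [0.5753, 0.0398, 0.1676]
ee_rot: [-0.382, 3.118, -0.0]
contact_force: [-3.2, 0.5, 13.9]
grip_width: 0.131
gripper_force: 60.0
```

>>> {"api": "send_rows", "payload": {"increments": [[[0,0,0],[0,0,0.0025],1],[[0,0,0],[0,0,0],1],[[0,0,0],[0,0,0],1]]}}

```text
time_s: 22.0
ee_pos: [0.5753, 0.0399, 0.1674]
ee_rot: [-0.382, 3.117, -0.001]
contact_force: [-10.1, -0.6, 30.5]
grip_width: 0.128
gripper_force: 60.0
```

It went down 7.1 mm and is now stiff, so it is home. Releasing and backing off.

>>> {"api": "send_rows", "payload": {"increments": [[[0,0,0],[0,0,-0.003],1],[[0,0,0],[0,0,0],0.35],[[0,0,0],[0,0,0],0.35],[[0,0,0],[0,0,0],0.35],[[0,0,0],[0,0,0],0.35]]}}

```text
time_s: 22.62
ee_pos: [0.5753, 0.0393, 0.1664]
ee_rot: [0.381, -3.118, -0.0]
contact_force: [-0.3, -0.1, -0.6]
grip_width: 0.324
gripper_force: 0.0
```

>>> {"api": "send_rows", "payload": {"increments": [[[0,0,0],[0,0,-0.01],0.35],[[0,0,0],[0,0,-0.03],0.35],[[0,0,0],[0,0,-0.05],0.35],[[0,0,0],[0,0,-0.05],0.35],[[0,0,0],[0,0,0],0.35]]}}

```text
time_s: 23.25
ee_pos: [0.5779, 0.0402, 0.3115]
ee_rot: [-0.38, 3.109, 0.001]
contact_force: [0.4, 0.1, -0.9]
grip_width: 0.325
gripper_force: 0.0
```

>>> {"api": "send_rows", "payload": {"increments": [[[0,0,0],[0,0.05,0],0.35],[[0,0,0],[0,0.05,0],0.35],[[0,0,0],[0,0.05,0],0.35],[[0,0,0],[0,0.05,0],0.35],[[0,0,0],[0,0,0],0.35]]}}

```text
time_s: 23.88
ee_pos: [0.5246, 0.2388, 0.3063]
ee_rot: [0.395, -3.115, -0.005]
contact_force: [-0.6, -0.3, -0.6]
grip_width: 0.323
gripper_force: 0.0
```

```bash
python3 - <<'E'
from h import *
show();S=snap('scene');T=snap('top')
a=cv2.resize(S['pixels'][165:395,225:375,::-1],None,fx=2.5,fy=2.5,interpolation=cv2.INTER_CUBIC);b=cv2.resize(T['pixels'][130:360,245:415,::-1],None,fx=2.5,fy=2.5,interpolation=cv2.INTER_CUBIC)
cv2.imwrite('pics/s9.png',np.hstack([a,b]))
E
```

```text
23.875 pos [0.5246 0.2388 0.3063] yang 104.5 F [-0.6 -0.3 -0.6] q [-0.25  0.57 -0.43  1.62  0.27  1.01  1.06] grip 28.4 0.0
```

View pics/s9.png

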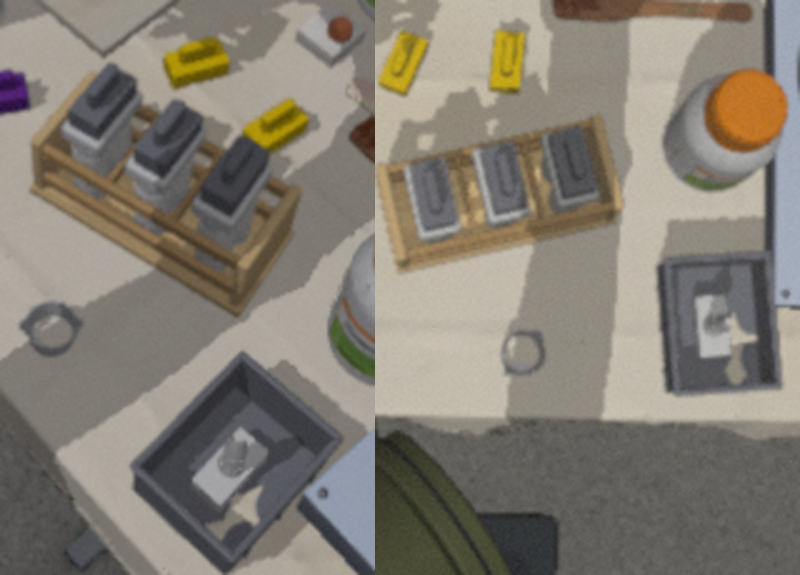

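All three caps sit alike and flush at scene crop (103,100), (168,140) and (235,175). The nozzle stands in the tub, and the bystanders in view are where they were.

```bash
python3 -c "
from bench import r
print(r.job_done())"
```

```text
the job is handed in; nothing more can be done
None
```

The job is handed in at about 24 s: the nozzle is in the tub, the spare cap is home on its outlet, the proud cap is pushed flush and the third cartridge is untouched, but I viewed 12 pictures, two over the limit of 10.

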